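Hang a returned keyhole bracket on the screw gauge

ROBOT

A 6-joint arm with a two-finger parallel gripper is mounted at the origin on the work surface. World frame = base frame: x ahead of the robot, y to its left, z up, the work surface at z = 0. Lengths are in m, angles in rad, forces in N, time in s.
With the tool pointing down it reaches from about 0.2 to 0.875 m from the base axis. Payload 3.4 kg.
Tool frame: the origin (TCP) lies between the finger pads; the fingertips stand 25 mm ahead of it and the grasp point (between the pads) lies 6 mm ahead of it (r.nose_length is the z of the fingertips in the tool frame, in m); z points along the fingers, y is the line along which they close (so a half turn about z gives the same grasp; the last joint's range is limited). The gripper opens to 94 mm and grips with 3 to 60 N. Pads are 16 mm wide; open, the fingers measure 119 mm over their backs; the gripper's body (75 mm by 177 mm) begins 78 mm behind the grasp point.
Start: joints at [-1.246, 0.276, 1.505, -0, 1.361, -0.121], TCP at [0.248, -0.519, 0.23] pointing down, gripper open.
Joint ranges: [-2.89, 2.89], [-0.75, 2.08], [0.22, 2.7], [-1.18, 4.32], [0.11, 2.71], [-2.7, 2.7]. Speed limits (rad/s): [2.57, 2.57, 3.14, 3.14, 3.14, 3.14].

INTERFACE

Orientations are given as a unit quaternion [w, x, y, z].
In Python, from plant import r, gripper_to, inverse_kinematics, vision, models, telemetry gives the robot as it stands. Calls block until the motion is done:
- r.move_to(position, orientation): joint-space move of the TCP to a pose.
- r.move_l(position, rot=None, vel=0.15, guard=None): straight line of the TCP; rot=None keeps the orientation; vel is the mean speed in m/s. With guard (N) it stops when the force on the tool has changed by that much, and returns True; else False.
- r.movej(angles): joint-space move.
- gripper_to(opening, f_grip=None): finger opening in m; f_grip is the grip in N (None keeps the last); returns when the fingers have stopped.
- r.hold(seconds).
- inverse_kinematics(position, orientation): joint angles nearest the present ones, or None.
- vision.snapshot(name): name is "scene" or "side" or "wrist"; returns the picture (480x640x3 uint8, red, green, blue); there is no depth.
- vision.get_calibration(name): a dict with "fx", "fy", "cx", "cy" (pixels), "position" and "orientation" of the camera in the world. Camera axes: x right, y down, z forward; pixel columns grow to the right and rows downward; lengths in m; the calibration is good to about 2 mm. A picture is of the moment at which its call begins: read the wrist's pose just before it. get_calibration takes no time and is no camera call; for the wrist camera it gives the pose at the moment of the call.
A pose or a line that the arm cannot do raises r.PlanningError and nothing moves.
- r.sign_off(): hands the job in; it is judged then, once.
Trained networks look in the newest picture that a camera, given by its name, has taken for a name from the list of things; names that differ only in an ending like _2 or _b are one class to them, and where a whole thing is asked for, a point or a joint stands for the part that bears it (a point fixed in the world has none). Each returns a list of dicts, best first, with "score" (0 to 1); they miss things now and then, are a little off and sometimes report something else, mostly with a low value. They report only what shows in the picture. A call takes as long as a camera call. They do not tell look-alikes from the thing itself.
- models.boxes_of(thing, camera): "at" ([x, y, z] in m, in world coordinates, good to about 4 mm: the middle of the surface that is visible of it).
- models.regions_of(thing, camera): "pixels" (480x640 bool, what is visible of it).
- models.mark_of(thing, camera): "at" ([x, y, z] in m, in world coordinates, good to about 4 mm: a listed point, or the origin of a listed thing).
Readings, each from a call of its own:
- telemetry.current_t(): time.
- telemetry.current_joints(): joint angles.
- telemetry.current_dq(): joint speeds.
- telemetry.current_joint_efforts(): joint torques, N m.
- telemetry.current_ee_pos(): TCP position.
- telemetry.current_tool_rot(): TCP orientation.
- telemetry.current_wrist_force(): force on the tool from outside, world axes, zero at the start.
- telemetry.current_torque(): the same for the moment, N m.
- telemetry.current_opening(): finger opening in m.
- telemetry.current_finger_force(): force on a finger pad.
Only numpy, scipy, OpenCV 4.12 (cv2) and the standard library are available. Lean on these libraries where they do the work, as an engineer would, in place of code of your own. Each camera call takes 0.05 s, during which the arm holds its last target. There are 200 camera calls.

TASK

The returned bracket (flat steel plate with two keyholes and an upright brass post) lies half under the low grey shelf: draw it out until its post is clear of the shelf, set it down and let go. Its edges cannot be held inside the channel of the two-screw gauge, so it has to be taken again by its post to check its fit there: lower it into the channel so that both screw heads pass through the wide parts of the keyholes and the plate lies flat on the channel floor, then slide it along until both screws are fully home at the ends of the narrow slots, and leave it there; the other things on the bench stay where they are.

Things in the scene. Friction and masses are not known exactly. Their poses are not given: they have to be found in the camera images.
- bracket: Keyhole bracket, 0.3 to 0.55 kg. Steel plate 200 (its x) by 60 (y) by 5 mm; brass post at its centre, 32 (x) by 26 (y) mm, 40 high above the plate. Origin: centre of the plate's underside, z up. It starts flat on the bench, its -x end sticking out about 70 mm from the shelf's front, the post under the shelf, out of reach from above. Drawn out along its -x it comes free.
- post_top (a point): Centre of the top of the bracket's post, 45 mm above the underside of the plate.
- slot_end_outer (a point): Point of the bracket at x = -45 mm, y = 0, mid-thickness: the axis of a 6 mm screw fully home in the first keyhole. That keyhole has an octagonal wide part 30 mm across centred at the bracket's x = -70 mm, from which a slot 10 mm wide with a flared mouth runs towards +x and ends 3 mm past this point.
- slot_end_inner (a point): Point of the bracket at x = +75 mm, y = 0, mid-thickness: the same for the second keyhole, whose wide part is centred at the bracket's x = +50 mm; its slot also runs towards +x. From heads-in-the-wide-parts to fully home the bracket slides 25 mm towards its own -x.
- gauge: Hanging gauge fixed to the bench: plywood base 260 (its x) by 100 (y) by 10 mm (channel floor at z = 10 mm), an aluminium wall along each long side, tops at z = 19 mm; channel 72 mm wide, open at both ends, two headed screws upright on its centre line. Origin under the centre of the base, z up. The bracket lies along the channel, either way round.
- screw_a (a point): Centre of the head's top of the screw at the gauge's x = +60 mm, z = 22 mm. Shank 6 mm diameter, head 18 mm diameter and 4 mm thick, underside of the head 8 mm above the channel floor.
- screw_b (a point): The same for the other, equal screw, at the gauge's x = -60 mm.
- riser: Low grey steel shelf fixed to the bench: 200 deep (its x), 240 mm wide (y); top plate 6 mm thick, underside at 52 mm, top at 58 mm; side cheeks 6 mm thick, open at front and back. Its front (-x) faces roughly the robot's right. Origin on the bench under its centre, front edge at its x = -100 mm.
- shower_head: White plastic hand shower head lying face down, 200 mm long, 45 mm high; origin under the centre of its round head. Leave alone.
- pipe_elbow: Copper pipe elbow lying flat, legs about 70 mm, 28 mm high; origin at the outer corner on the bench. Leave alone.
- cabinet_knob: Black nylon cabinet knob, 62 mm across, 38 mm high, standing on top of the low shelf; origin under its centre. Leave alone.
- carton: Small cardboard carton 110 x 80 x 60 mm; origin under its centre. Leave alone.
- screwdriver: Screwdriver, about 200 mm long, lying on the bench; origin under its middle. Leave alone.
- hose_tail: Brass hose fitting standing upright, 40 mm across, 65 mm high; origin under its centre. Leave alone.
- tape_core: Empty cardboard tape core lying flat, 100 mm outside diameter, 30 mm high; origin under its centre. Leave alone.
Mind the look-alikes: they are no part of the job. There is more than one size of the bracket; the one meant has the size given above.

How it is judged:
On the way:
1. the bracket has been drawn clear of the low shelf (its post more than 20 mm out in front of the shelf's front edge, measured to the post's centre), lies flat and has been let go (x of bracket in the frame of riser below -0.12 m and contact force between the fingers and bracket below 0.1 N and angle between bracket's own z axis and vertical below 0.12 rad and linear speed of bracket below 0.02 m/s), for 0.1 s.
At the end, for the whole second after the job is handed in: The bracket lies flat in the gauge's channel under both screw heads (underside within 3.5 mm of the channel floor, tilt under 0.05 rad), each screw within 5 mm of its fully home point at the end of its slot, either way round, released and at rest (((horizontal distance between slot_end_outer and screw_b below 0.005 m and horizontal distance between slot_end_inner and screw_a below 0.005 m) or (horizontal distance between slot_end_outer and screw_a below 0.005 m and horizontal distance between slot_end_inner and screw_b below 0.005 m)) and z of bracket in the frame of gauge between 0.006 and 0.0135 m and angle between bracket's own z axis and vertical below 0.05 rad and linear speed of bracket below 0.02 m/s); the robot touches nothing.
It fails at once if another thing on the bench was moved by more than 40 mm (distance of any of shower_head, pipe_elbow, cabinet_knob, carton, screwdriver, hose_tail, tape_core from where it was at the start of the episode above 0.04 m).
It also fails if it takes over 56 s, if anything falls off the work surface, if the arm or the gripper's body presses on something with over 40 N, if the wrist force passes 120 N, or if a joint passes its speed limit or range.

## Working session

There is one attempt and no reset: what is moved stays moved. The work goes in short steps, each a Python script; the robot and the scene stay as the last script left them, time stands still between calls to the robot, and variables do not carry over. Pictures are saved under pics/ and viewed, at most 10 in all, crops included, and the job is handed in when it is done.

```bash
mkdir -p pics
python3 - <<'E'
from plant import r, vision, models, telemetry
import cv2, numpy as np
ims=[]
for c in ("scene","side"):
    im=vision.snapshot(c); cv2.imwrite(f"pics/{c}0.png",im[:,:,::-1])
    cal=vision.get_calibration(c); print(c,{k:np.round(v,4).tolist() for k,v in cal.items()})
    for n in ("bracket","gauge","screw_a","screw_b","riser","post_top","slot_end_outer","shower_head","carton","hose_tail","pipe_elbow","screwdriver","tape_core","cabinet_knob"):
        print(n,[(np.round(d["at"],3).tolist(),round(d["score"],2)) for d in models.mark_of(n,c)])
print(telemetry.current_t())
E
```

```text
scene {'fx': 490.3169, 'fy': 490.3169, 'cx': 314.0872, 'cy': 240.9787, 'position': [1.0355, 0.6043, 1.1765], 'orientation': [-0.1091, 0.3465, 0.8922, -0.2683]}
bracket [([0.314, 0.58, -0.0], 0.77), ([0.275, 0.395, -0.004], 0.6)]
gauge [([0.606, -0.122, -0.002], 0.94), ([0.785, -0.161, 0.001], 0.66)]
screw_a [([0.412, -0.316, 0.002], 0.7), ([0.588, -0.175, 0.019], 0.69), ([0.623, -0.061, 0.026], 0.59)]
screw_b [([0.412, -0.316, 0.002], 0.7), ([0.588, -0.175, 0.019], 0.69), ([0.623, -0.061, 0.026], 0.59)]
riser [([0.556, 0.429, 0.006], 0.77), ([0.413, -0.316, 0.003], 0.38)]
post_top [([0.275, 0.394, 0.032], 0.95), ([0.534, 0.358, 0.047], 0.75), ([0.313, 0.58, 0.029], 0.66)]
slot_end_outer [([0.54, 0.311, 0.006], 0.69), ([0.296, 0.371, -0.001], 0.66), ([0.34, 0.594, 0.006], 0.62)]
shower_head [([0.758, 0.154, -0.004], 0.76), ([0.511, -0.458, 0.004], 0.55)]
carton [([0.512, -0.462, 0.001], 0.57)]
hose_tail [([0.719, 0.346, 0.002], 0.76)]
pipe_elbow [([0.43, 0.074, -0.001], 0.8)]
screwdriver [([0.785, -0.159, 0.001], 0.89), ([0.412, -0.315, 0.002], 0.63), ([0.534, 0.356, 0.046], 0.3), ([0
[... 565 characters left out ...]
025], 0.79)]
screw_b [([0.623, -0.064, 0.024], 0.95), ([0.583, -0.18, 0.025], 0.79)]
riser [([0.554, 0.426, 0.0], 0.59)]
post_top [([0.274, 0.394, 0.031], 0.85), ([0.537, 0.364, 0.048], 0.77), ([0.317, 0.581, 0.032], 0.59), ([0.719, 0.345, -0.005], 0.3)]
slot_end_outer [([0.342, 0.597, 0.003], 0.76), ([0.545, 0.31, 0.005], 0.62), ([0.294, 0.372, -0.001], 0.58), ([0.541, 0.358, 0.001], 0.23)]
shower_head [([0.755, 0.152, 0.002], 0.87)]
carton [([0.517, -0.461, 0.001], 0.81)]
hose_tail [([0.72, 0.348, -0.003], 0.51)]
pipe_elbow [([0.428, 0.076, -0.002], 0.88)]
screwdriver [([0.78, -0.162, 0.003], 0.65)]
tape_core [([0.414, -0.316, 0.003], 0.63)]
cabinet_knob [([0.528, 0.428, 0.057], 0.53)]
1.5
```

View pics/scene0.png

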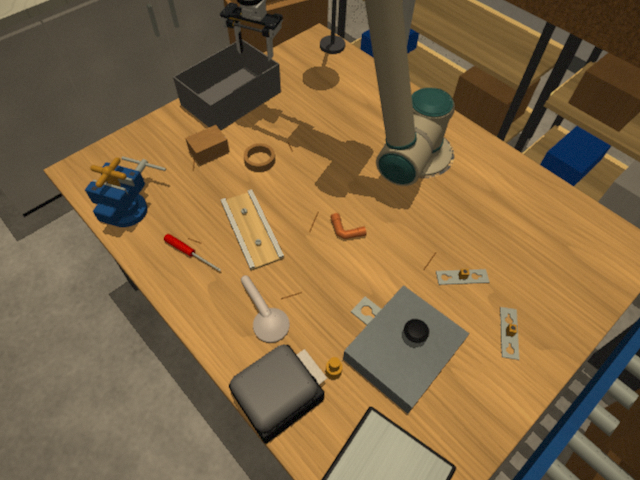

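View pics/side0.png

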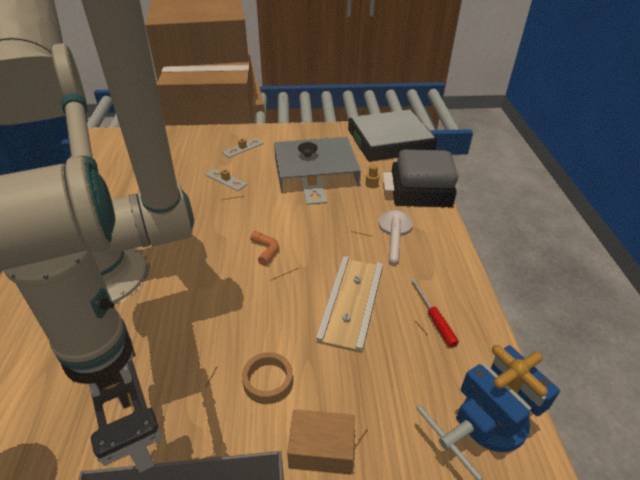

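```bash
cat > h.py <<'E'
from plant import r, gripper_to, inverse_kinematics, vision, models, telemetry
import cv2, numpy as np
from scipy.spatial.transform import Rotation as Ro
def quat(a):
    "tool down, closing line (tool y) at world angle a (rad)"
    y=np.array([np.cos(a),np.sin(a),0]); z=np.array([0,0,-1.]); x=np.cross(y,z)
    return np.roll(Ro.from_matrix(np.c_[x,y,z]).as_quat(),1)
def cam(name):
    c=vision.get_calibration(name); return c, Ro.from_quat(np.roll(c["orientation"],-1)).as_matrix()
def ray(c,R,uv,z):
    d=R@np.array([(uv[0]-c["cx"])/c["fx"],(uv[1]-c["cy"])/c["fy"],1]); p=np.array(c["position"])
    return p+d*(z-p[2])/d[2]
def proj(c,R,P):
    q=R.T@(np.array(P)-c["position"]); return [c["fx"]*q[0]/q[2]+c["cx"],c["fy"]*q[1]/q[2]+c["cy"]]
def marks(cam_,*names):
    for n in names: print(n,[(np.round(d["at"],4).tolist(),round(d["score"],2)) for d in models.mark_of(n,cam_)])
E
python3 - <<'E'
from h import *
for p in ([0.604,-0.12,0.3],[0.54,0.25,0.3],[0.54,0.28,0.03]):
    for a in (-20,0,160,180):
        q=inverse_kinematics(p,quat(np.radians(a))); print(p,a,None if q is None else np.round(q,2).tolist())
E
```

```text
[0.604, -0.12, 0.3] -20 [-0.31, 0.31, 1.29, -0.0, 1.55, 0.04]
[0.604, -0.12, 0.3] 0 [-0.31, 0.31, 1.29, -0.0, 1.55, -0.31]
[0.604, -0.12, 0.3] 160 None
[0.604, -0.12, 0.3] 180 None
[0.54, 0.25, 0.3] -20 [0.32, 0.28, 1.33, -0.0, 1.53, 0.67]
[0.54, 0.25, 0.3] 0 [0.32, 0.28, 1.33, -0.0, 1.53, 0.32]
[0.54, 0.25, 0.3] 160 [0.32, 0.28, 1.33, -0.0, 1.53, -2.48]
[0.54, 0.25, 0.3] 180 None
[0.54, 0.28, 0.03] -20 [0.36, 0.49, 1.7, -0.0, 0.94, 0.71]
[0.54, 0.28, 0.03] 0 [0.36, 0.49, 1.7, -0.0, 0.94, 0.36]
[0.54, 0.28, 0.03] 160 [0.36, 0.49, 1.7, -0.0, 0.94, -2.43]
[0.54, 0.28, 0.03] 180 None
```

Run:
```python
from h import *
a=np.radians(-18)
ims=[]
for n,p,a in (("g",[0.604,-0.12,0.30],np.radians(-18)),("b",[0.54,0.25,0.25],0)):
    r.move_to(p,quat(a)); c,R=cam("wrist"); im=vision.snapshot("wrist"); np.savez(f"w_{n}.npz",im=im,R=R,**c); ims.append(im)
    print(n,np.round(c["position"],3),np.round(R,2).tolist(),c["fx"])
    if n=="g": marks("wrist","screw_a","gauge")
    else: marks("wrist","slot_end_outer","bracket","post_top","riser")
print(telemetry.current_t())
out=np.hstack(ims); out=cv2.resize(out,(800,300)); 
for n,i in zip("gb",ims): cv2.imwrite(f"pics/w{n}.png",i[:,:,::-1])
```

```text
g [ 0.627 -0.049  0.454] [[0.95, -0.3, -0.08], [-0.31, -0.92, -0.25], [-0.0, 0.26, -0.96]] 355.38834378563365
screw_a [([0.5882, -0.1777, 0.0228], 0.83), ([0.6198, -0.0598, 0.0209], 0.68), ([0.4318, 0.0755, -0.004], 0.26)]
gauge [([0.6044, -0.1199, -0.0007], 0.7)]
b [0.54  0.325 0.405] [[1.0, -0.0, 0.0], [-0.0, -0.96, -0.26], [0.0, 0.26, -0.96]] 355.38834378563365
slot_end_outer [([0.5388, 0.3128, 0.0033], 0.69), ([0.2966, 0.3709, 0.0044], 0.66)]
bracket [([0.2731, 0.3952, -0.0012], 0.85)]
post_top [([0.2705, 0.3935, 0.0317], 0.9), ([0.6209, -0.061, 0.0183], 0.5)]
riser [([0.5503, 0.4322, 0.0003], 0.98)]
5.2667
```

View pics/wg.png

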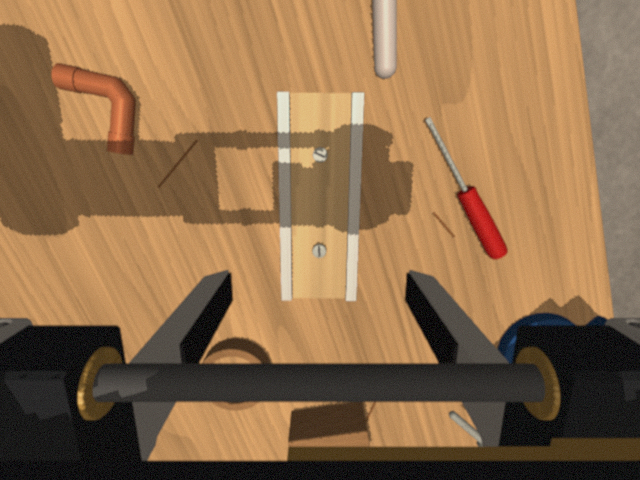

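View pics/wb.png

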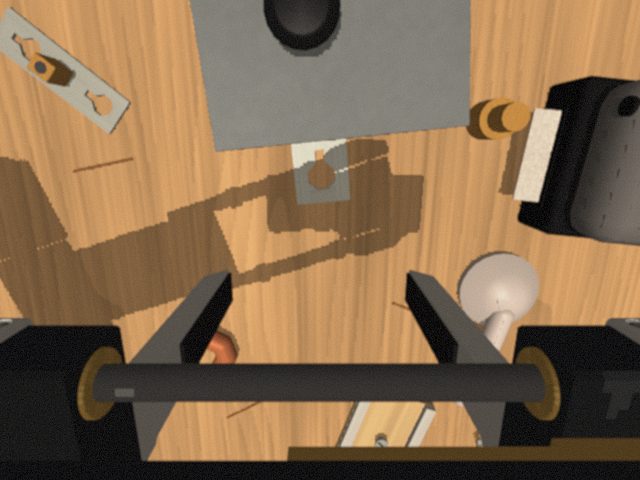

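The gauge fills the middle of the first wrist picture: screws at (320,154) and (319,250), wall corners at (278,93), (363,93), (282,300) and (356,300). The second shows the bracket tongue with end corners (298,204) and (350,200) and its keyhole at (321,172). The shelf front runs (215,150) to (469,125).

Run:
```python
from h import *
def L(n):
    d=np.load(f"w_{n}.npz"); return {k:d[k] for k in ("fx","fy","cx","cy","position")},d["R"]
c,R=L("g")
for uv,z in (((320,154),.022),((319,250),.022),((278,93),.019),((363,93),.019),((282,300),.019),((356,300),.019)): print(uv,np.round(ray(c,R,uv,z),4))
c,R=L("b")
for uv,z in (((298,204),.005),((350,200),.005),((292,146),.005),((346,140),.005),((321,172),.005),((215,150),.058),((469,125),.058)): print(uv,np.round(ray(c,R,uv,z),4))
# refine tongue: bright/low-saturation pixels
im=np.load("w_b.npz")["im"]; hsv=cv2.cvtColor(im,cv2.COLOR_RGB2HSV)
m=((hsv[...,1]<60)).astype(np.uint8); m[:152]=0; m[240:]=0; m[:,:270]=0; m[:,370:]=0
m=cv2.morphologyEx(m,cv2.MORPH_OPEN,np.ones((3,3)))
for row in (156,165,175,185,195): x=np.flatnonzero(m[row]); print(row,x.min(),x.max(),np.round(ray(c,R,(x.min(),row),.005)[:2],4),np.round(ray(c,R,(x.max()+1,row),.005)[:2],4))
for col in (305,315,325,335,345): y=np.flatnonzero(m[:,col]); print(col,y.max(),np.round(ray(c,R,(col,y.max()+1),.005)[:2],4))
```

```text
(320, 154) [ 0.6236 -0.0644  0.022 ]
(319, 250) [ 0.5857 -0.1772  0.022 ]
(278, 93) [0.599 0.015 0.019]
(363, 93) [ 0.6913 -0.0151  0.019 ]
(282, 300) [ 0.5168 -0.2292  0.019 ]
(356, 300) [ 0.6107 -0.2598  0.019 ]
(298, 204) [0.5171 0.2551 0.005 ]
(350, 200) [0.5761 0.2597 0.005 ]
(292, 146) [0.5116 0.319  0.005 ]
(346, 140) [0.5703 0.3253 0.005 ]
(321, 172) [0.5432 0.291  0.005 ]
(215, 150) [0.4423 0.3161 0.058 ]
(469, 125) [0.6806 0.3386 0.058 ]
156 293 346 [0.5125 0.3084] [0.5717 0.3083]
165 293 346 [0.5123 0.2987] [0.5719 0.2986]
175 295 347 [0.5143 0.2878] [0.5733 0.2877]
185 296 348 [0.5152 0.2767] [0.5746 0.2766]
195 297 349 [0.5161 0.2654] [0.576  0.2654]
305 202 [0.5251 0.2563]
315 202 [0.5364 0.2563]
325 201 [0.5478 0.2574]
335 200 [0.5591 0.2585]
345 199 [0.5704 0.2597]
```

Run:
```python
from h import *
th=np.radians(95.0); ux=np.array([np.cos(th),np.sin(th),0]); q=quat(th-np.pi/2)
end=np.array([.5466,.2575,0]); g=end+.018*ux
r.move_to(g+[0,0,.10],q); gripper_to(.094,25)
hit=r.move_l(g+[0,0,.0265],vel=.08,guard=8)
gripper_to(.05,25); print(hit,telemetry.current_opening(),telemetry.current_finger_force(),telemetry.current_ee_pos())
print(r.move_l(g-.1*ux+[0,0,.0265],vel=.06,guard=25),telemetry.current_opening(),telemetry.current_finger_force())
gripper_to(.094); r.hold(.2)
r.move_l(g-.1*ux+[0,0,.16],vel=.2)
p=end-.02*ux-.0*ux; 
r.move_l(p-.06*ux+[0,0,.22],vel=.25)
c,R=cam("wrist"); im=vision.snapshot("wrist"); np.savez("w_c.npz",im=im,R=R,**c); cv2.imwrite("pics/wc.png",im[:,:,::-1])
marks("wrist","post_top","slot_end_outer","slot_end_inner","bracket")
exp=end
for s in ((.0,0,.045),(-.1,-.03,.005),(-.1,.03,.005),(.1,-.03,.005),(.1,.03,.005)):
    uy=np.array([-ux[1],ux[0],0]); print(np.round(proj(c,R,exp+s[0]*ux+s[1]*uy+[0,0,s[2]]),1))
print(telemetry.current_t())
```

```text
False 0.05926352354710061 25.00122159719467 [0.54503251 0.27544925 0.02658529]
False 0.059459703086216724 24.997615814208984
post_top [([0.546, 0.2578, 0.0488], 0.65)]
slot_end_outer [([0.5504, 0.2159, 0.0057], 0.62)]
slot_end_inner [([0.5383, 0.3313, 0.0012], 0.75)]
bracket [([0.5395, 0.2564, 0.0009], 0.88)]
[319.5 135.6]
[347.3 233.1]
[291.3 233.1]
[352.   23.8]
[287.1  23.8]
12.0333
```

View pics/wc.png

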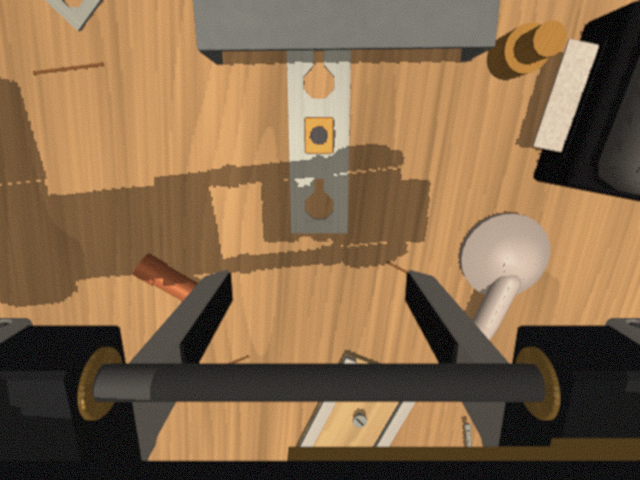

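The bracket came out straight. Its post top at (319,135) and plate end near row 233 match my predicted pose within a pixel.

Run:
```python
from h import *
th=np.radians(95.0); P=np.array([.5466,.2575,0])
r.move_l(P+[0,0,.10],vel=.25); r.move_l(P+[0,0,.038],vel=.08,guard=8)
gripper_to(.02,40); print(telemetry.current_opening(),telemetry.current_finger_force(),telemetry.current_ee_pos())
r.move_l(P+[0,0,.13],vel=.12)
tg=np.radians(71.6); gx=np.array([np.cos(tg),np.sin(tg),0]); G=np.array([.6045,-.1213,0])
I=G+.010*gx
r.move_to(I+[0,0,.14],quat(tg-np.pi/2)); r.move_l(I+[0,0,.082],vel=.08); r.hold(.2)
print(telemetry.current_opening(),telemetry.current_ee_pos())
uy=np.array([-gx[1],gx[0],0]); big=[]
for n in ("scene","side","wrist"):
    c,R=cam(n); im=vision.snapshot(n).copy(); np.savez(f"i_{n}.npz",im=im,R=R,**c)
    print(n,"post",np.round(proj(c,R,I+[0,0,.089]),1),"holes(expected)",[np.round(proj(c,R,I+x*gx+[0,0,.049]),1).tolist() for x in(-.07,.05)],"corners",[np.round(proj(c,R,I+x*gx+y*uy+[0,0,.049])).tolist() for x in(-.1,.1) for y in(-.03,.03)])
    if n!="wrist":
        u,v=map(int,proj(c,R,I+[0,0,.05])); big.append(cv2.resize(im[v-60:v+60,u-60:u+60],(400,400),interpolation=cv2.INTER_CUBIC)); print("crop origin",u-60,v-60)
cv2.imwrite("pics/ins.png",np.hstack(big)[:,:,::-1]); print(telemetry.current_t())
```

```text
0.02543035803941913 39.99722421169281 [0.54650442 0.25747299 0.03797351]
0.026167778634035785 [ 0.60784426 -0.11174003  0.0821172 ]
scene post [249.3 212.9] holes(expected) [[242.4, 203.6], [256.9, 234.7]] corners [[229.0, 199.0], [249.0, 193.0], [253.0, 252.0], [274.0, 245.0]]
crop origin 190 161
side post [354.2 272.8] holes(expected) [[346.6, 308.1], [357.5, 269.9]] corners [[358.0, 322.0], [330.0, 316.0], [374.0, 258.0], [349.0, 253.0]]
crop origin 293 224
wrist post [318.7 312. ] holes(expected) [[318.5, 385.1], [318.7, 190.8]] corners [[365.0, 425.0], [272.0, 425.0], [380.0, 89.0], [258.0, 89.0]]
18.275
```

View pics/ins.png

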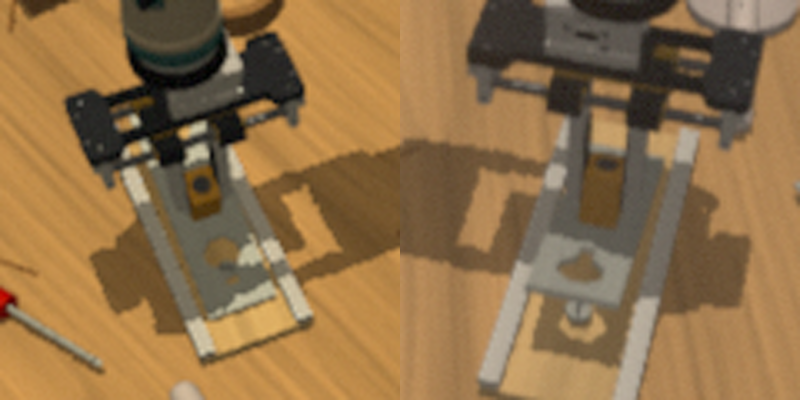

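Run:
```python
from h import *
im=np.load("i_wrist.npz")["im"]; s=np.load("i_side.npz")["im"]
a=cv2.resize(im[50:450,200:440],(360,600)); b=cv2.resize(s[230:350,300:388],(440,600),interpolation=cv2.INTER_CUBIC)
cv2.imwrite("pics/ins2.png",np.hstack([a,b])[:,:,::-1])
print(telemetry.current_torque(),telemetry.current_wrist_force())
```

```text
[ 0.15779554 -0.2771928  -0.02162012] [-0.09491496 -0.41009272 -0.63872783]
```

View pics/ins2.png

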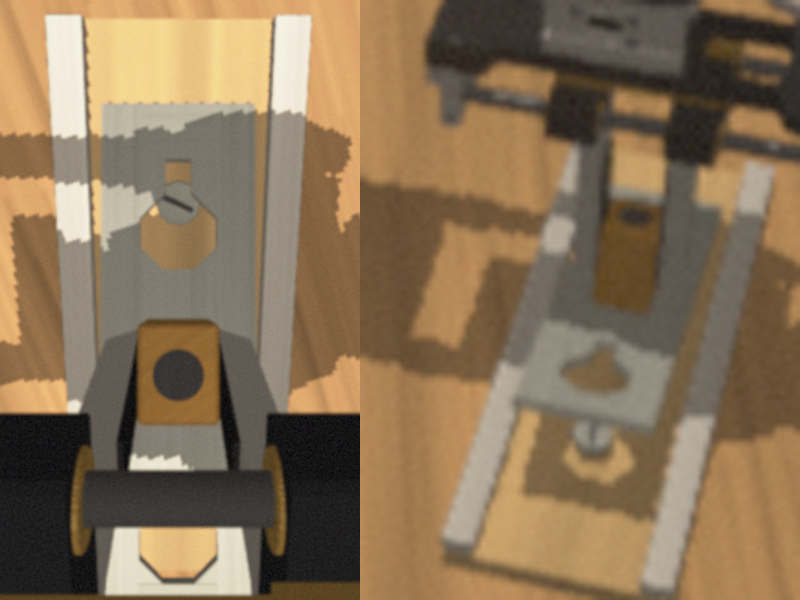

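```bash
cat > pose.py <<'E'
from h import *
from scipy.optimize import least_squares
def fit(views,p0,th):
    "views: list of (c,R,[(bracket point, uv)]); returns pos, rotvec relative to yaw th"
    def res(v):
        M=Ro.from_rotvec(v[3:]).as_matrix()@Ro.from_euler('z',th).as_matrix(); o=[]
        for c,R,ps in views:
            for b,uv in ps: o+=list(np.subtract(proj(c,R,v[:3]+M@np.array(b)),uv))
        return o
    s=least_squares(res,np.r_[p0,0,0,0],loss="soft_l1"); return s.x,np.array(s.fun).reshape(-1,2)
def load(f):
    d=np.load(f); return {k:d[k] for k in("fx","fy","cx","cy","position")},d["R"]
E
python3 - <<'E'
from pose import *
tg=np.radians(71.6)
W=load("i_wrist.npz");S=load("i_side.npz");C=load("i_scene.npz")
w=[((.1,.03,.005),(268,118.7)),((.1,-.03,.005),(370,118.7)),((.05,0,.005),(318.7,203)),((0,0,.045),(318.7,299)),((.016,.013,.045),(292.5,264)),((.016,-.013,.045),(345.5,264)),((-.016,.013,.045),(292,332)),((-.016,-.013,.045),(346,332))]
s=[((-.1,.03,.005),(330.6,310)),((-.1,-.03,.005),(359,314.5)),((0,0,.045),(355,272.6)),((-.07,0,.005),(346,305))]
sc=[((.1,.03,.005),(190+212/3.33,161+312/3.33)),((.1,-.03,.005),(190+277/3.33,161+290/3.33)),((0,0,.045),(190+203/3.33,161+183/3.33))]
sc=[(b,u) for b,u in sc]
for V in ([(*W,w),(*S,s)],[(*W,w),(*S,s),(*C,[(( .1,-.03,.005),sc[0][1]),((.1,.03,.005),sc[1][1]),sc[2]])]):
    x,f=fit(V,[.608,-.112,.04],tg); print(np.round(x,4)); print(np.round(f,1).tolist())
    gx=np.array([np.cos(tg),np.sin(tg)]); print("tilt axes (x: roll, y: pitch)",x[3:5]@gx, x[3:5]@[-gx[1],gx[0]])
E
```

```text
[ 0.6052 -0.1205  0.0396 -0.2812  0.0858  0.0041]
[[0.2, 0.3], [-0.4, -0.3], [0.4, -0.1], [0.2, -0.9], [-1.2, 0.1], [0.8, -0.0], [-0.7, 0.3], [0.7, 0.3], [-0.5, -0.4], [-0.7, 0.8], [-0.5, 0.9], [0.8, -0.1]]
tilt axes (x: roll, y: pitch) -0.007400758052432374 0.2939328325907968
[ 0.6052 -0.1205  0.0396 -0.2813  0.0857  0.0046]
[[0.1, 0.3], [-0.5, -0.3], [0.3, -0.1], [0.1, -0.9], [-1.3, 0.1], [0.8, -0.1], [-0.7, 0.3], [0.6, 0.2], [-0.5, -0.4], [-0.7, 0.8], [-0.5, 0.9], [0.8, -0.1], [-1.0, 0.8], [-0.5, 0.0], [-1.0, -0.6]]
tilt axes (x: roll, y: pitch) -0.0074321355536994685 0.2939356493360326
```

The fit over the three views shows the bracket pitched 0.29 rad about the pads, with its +x end down. That end was still 30 mm under the shelf when I lifted. I'll set it down on clear bench, let it settle flat and take it again.

Run:
```python
from h import *
tg=np.radians(71.6); gx=np.array([np.cos(tg),np.sin(tg),0]); q=quat(tg-np.pi/2)
I=np.array([.6045,-.1213,0])+.010*gx
r.move_l(I+[0,0,.15],vel=.15)
Q=np.array([.565,.17,0]); 
r.move_to(Q+[0,0,.14],q); r.move_l(Q+[0,0,.078],vel=.12)
gripper_to(.02,12)
print(r.move_l(Q+[0,0,.039],vel=.05,guard=20),telemetry.current_ee_pos(),telemetry.current_wrist_force())
gripper_to(.07,40); r.hold(.15); 
c,R=cam("wrist"); im=vision.snapshot("wrist"); np.savez("w_d.npz",im=im,R=R,**c)
cv2.imwrite("pics/wd.png",im[:,:,::-1])
c,R=cam("side"); im=vision.snapshot("side"); np.savez("s_d.npz",im=im,R=R,**c)
u,v=map(int,proj(c,R,Q)); print(u,v)
w=np.load("w_d.npz")["im"]
cv2.imwrite("pics/d.png",np.hstack([cv2.resize(w[:,140:500],(400,533)),cv2.resize(im[v-60:v+60,u-45:u+45],(400,533),interpolation=cv2.INTER_CUBIC)])[:,:,::-1])
uy=np.array([-gx[1],gx[0],0]); c,R=cam("wrist")
print("exp wrist post corners",[np.round(proj(c,R,Q+x*gx+y*uy+[0,0,.045])).tolist() for x in(-.016,.016) for y in(-.013,.013)],"end",[np.round(proj(c,R,Q+.1*gx+y*uy+[0,0,.005])).tolist() for y in(-.03,.03)])
print(telemetry.current_t())
```

```text
True [0.56466592 0.17016823 0.04103751] [-0.91689687 -0.1862483   1.98222684]
325 222
exp wrist post corners [[350.0, 339.0], [295.0, 339.0], [351.0, 276.0], [294.0, 276.0]] end [[383.0, 87.0], [262.0, 87.0]]
22.6583
```

View pics/d.png

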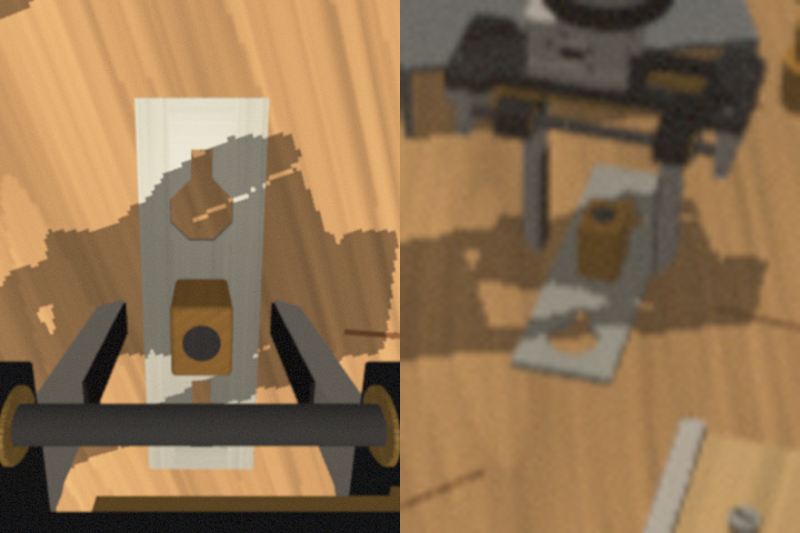

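The plate now lies flat, and its corners and post match the expected pose within a pixel. I'll regrip it and return to the hover above the gauge.

Run:
```python
from h import *
tg=np.radians(71.6); gx=np.array([np.cos(tg),np.sin(tg),0]); q=quat(tg-np.pi/2)
I=np.array([.6045,-.1213,0])+.010*gx; Q=np.array([.565,.17,0])
r.move_l(Q+[0,0,.038],vel=.05,guard=10); gripper_to(.02,55); print(telemetry.current_opening(),telemetry.current_ee_pos())
r.move_l(Q+[0,0,.13],vel=.12); r.move_to(I+[0,0,.13],q); r.move_l(I+[0,0,.076],vel=.1); r.hold(.2)
print(telemetry.current_opening(),telemetry.current_ee_pos(),telemetry.current_wrist_force())
uy=np.array([-gx[1],gx[0],0]); c,R=cam("wrist"); w=vision.snapshot("wrist"); np.savez("i2_wrist.npz",im=w,R=R,**c)
print("exp post corners",[np.round(proj(c,R,I+x*gx+y*uy+[0,0,.083])).tolist() for x in(-.016,.016) for y in(-.013,.013)],"end",[np.round(proj(c,R,I+.1*gx+y*uy+[0,0,.043])).tolist() for y in(-.03,.03)],"hole",proj(c,R,I+.05*gx+[0,0,.043]),"screw",proj(c,R,I+.05*gx+[0,0,.022]))
c,R=cam("side"); im=vision.snapshot("side"); u,v=map(int,proj(c,R,I))
print("side org",u-45,v-60,[np.round(proj(c,R,I-.1*gx+y*uy+[0,0,.043]),1).tolist() for y in(-.03,.03)])
cv2.imwrite("pics/i2.png",np.hstack([cv2.resize(w[:,140:500],(400,533)),cv2.resize(im[v-60:v+60,u-45:u+45],(400,533),interpolation=cv2.INTER_CUBIC)])[:,:,::-1])
print(telemetry.current_t())
```

```text
0.025817150985001824 [0.56493799 0.17006057 0.03806434]
0.025640741955932685 [ 0.60826189 -0.1119587   0.07690798] [ 0.02824073 -1.04390917 -4.47997459]
exp post corners [[345.0, 342.0], [290.0, 342.0], [347.0, 279.0], [289.0, 279.0]] end [[378.0, 89.0], [257.0, 89.0]] hole [np.float64(317.66928032528966), np.float64(190.5002290404314)] screw [np.float64(317.6871935953303), np.float64(185.6778458714855)]
side org 307 239 [[357.3, 323.4], [329.8, 317.5]]
26.6667
```

View pics/i2.png

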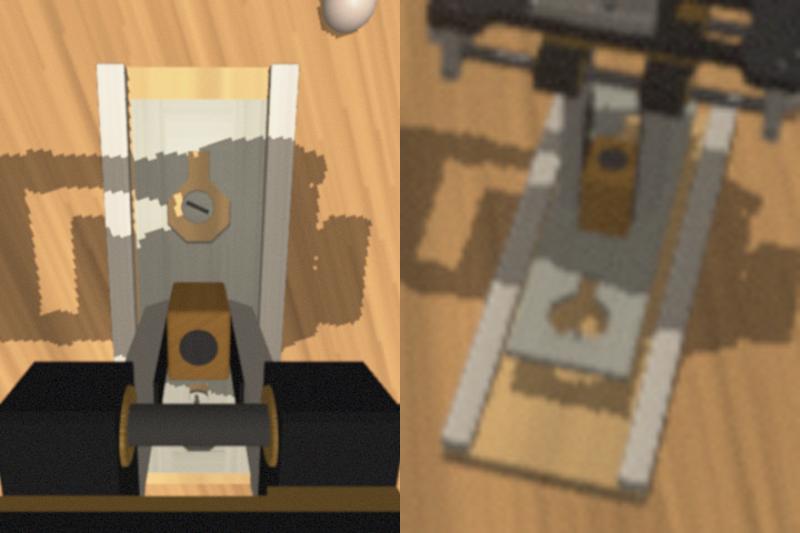

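The plate hangs level. The head at (318,187) is centred in the wide hole at (318,190), so I'll lower it and slide it home.

Run:
```python
from h import *
tg=np.radians(71.6); gx=np.array([np.cos(tg),np.sin(tg),0]); G=np.array([.6045,-.1213,0]); I=G+.010*gx
print(r.move_l(I+[0,0,.0482],vel=.03,guard=6)); p=np.array(telemetry.current_ee_pos()); print(p,telemetry.current_wrist_force())
if p[2]<.053:
    z=p[2]+.0005
    H=I-.0275*gx; H[2]=z
    print(r.move_l(H,vel=.025,guard=14)); p=np.array(telemetry.current_ee_pos()); print(p,"slid",(I-p)[:2]@gx[:2]*1e3,telemetry.current_wrist_force(),telemetry.current_opening())
print(telemetry.current_t())
```

```text
False
[ 0.60791049 -0.11186136  0.04834894] [ 0.67806343  0.82377614 -4.87453645]
False
[ 0.59962141 -0.13612108  0.04885789] slid 25.603293517066465 [ 2.32559636  5.14086014 -5.83383171] 0.025574131405458382
28.9917
```

Run:
```python
from h import *
tg=np.radians(71.6); gx=np.array([np.cos(tg),np.sin(tg),0]); G=np.array([.6045,-.1213,0]); H=G-.015*gx
p=np.array(telemetry.current_ee_pos()); r.move_l(p+[0,0,-.0008],vel=.03,guard=6)
gripper_to(.06); p=np.array(telemetry.current_ee_pos()); r.move_l(p+[0,0,.15],vel=.15)
r.move_l(p+[0,0,.2]-.02*gx,vel=.2); r.hold(.2)
uy=np.array([-gx[1],gx[0],0]); c,R=cam("wrist"); w=vision.snapshot("wrist"); np.savez("f_wrist.npz",im=w,R=R,**c)
print("exp post corners",[np.round(proj(c,R,H+x*gx+y*uy+[0,0,.055])).tolist() for x in(-.016,.016) for y in(-.013,.013)],"ends",[np.round(proj(c,R,H+x*gx+y*uy+[0,0,.015])).tolist() for x in (-.1,.1) for y in(-.03,.03)])
print("screws",[np.round(proj(c,R,G+s*gx+[0,0,.022]),1).tolist() for s in (-.06,.06)])
marks("wrist","slot_end_outer","slot_end_inner","screw_a","screw_b","post_top")
cv2.imwrite("pics/f.png",cv2.resize(w[:450,220:420],(355,800))[:, :,::-1][:600] if 0 else cv2.resize(w[80:400,200:440],(450,600))[:,:,::-1])
print(telemetry.current_t())
```

```text
exp post corners [[333.0, 215.0], [307.0, 215.0], [334.0, 183.0], [307.0, 183.0]] ends [[346.0, 279.0], [294.0, 279.0], [350.0, 95.0], [291.0, 95.0]]
screws [[320.2, 235.1], [320.5, 120.7]]
slot_end_outer [([0.5881, -0.1777, 0.0158], 0.79)]
slot_end_inner [([0.6254, -0.0635, 0.015], 0.84)]
screw_a [([0.5877, -0.1753, 0.0222], 0.92), ([0.6211, -0.06, 0.0199], 0.82)]
screw_b [([0.5877, -0.1753, 0.0222], 0.92), ([0.6211, -0.06, 0.0199], 0.82)]
post_top [([0.6033, -0.1343, 0.0567], 0.87), ([0.6206, -0.0614, 0.0223], 0.57)]
32.0167
```

View pics/f.png

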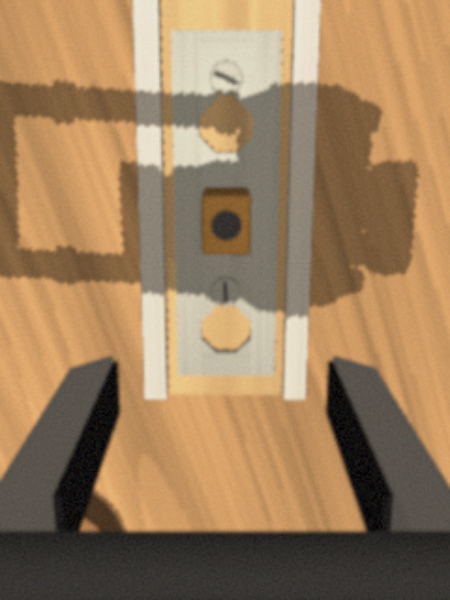

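The picture shows both heads over the slots with the wide holes empty. The plate ends at rows 96 and 280, against 95 and 279 expected for fully home.

```bash
python3 -c "
from plant import r
print(r.sign_off())"
```

```text
the job is handed in; nothing more can be done
None
```

The bracket is drawn out, regripped by its post, seated flat in the gauge with both screws home to within about 3 mm by camera, released and handed in at about 32 s of the 56 s; the verdict wasn't shown, and one extra set-down was needed because my first lift caught the shelf and tilted it.

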